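Load a module in the screened test box and hold its sprung lid just below balance

TASK

Load the screened test box: raise its sprung lid past the balance point so that the struts carry it up, and seat the circuit module flat between the nest's pins, metal can up and its row of gold contacts towards the hinge. Then take the lid by its handle and ease it down, never letting it drop, to just below its balance point (a few degrees, where it would fall shut if let go), and finish while still holding it steady there for a last look inside before it shuts. Leave the other things on the bench where they are.

Things in the scene. Friction and masses are not known exactly. Their poses are not given: they have to be found in the camera images.
- test_box: Low grey test box, fixed to the bench, 145 (x) x 120 (y) mm, 149 mm wide over the gas struts on its two sides, 45 mm high up to its black deck; lid on top. Origin: centre of its underside, on the bench. Its x axis points from its front (three brass jacks, lid handle) to the hinge at its back; z up.
- lid_hinge (a point): Point on the lid's hinge axis, mid-width: 66 mm behind the box's origin, 51 mm above the bench. The axis runs along the box's y.
- lid_handle (a point): Middle of the lid's handle bar: a round steel bow of 10 mm bar, straight for 72 mm along the box's y, standing 40 mm (bar centre) out from the lid's front edge in the lid's own plane, so that fingers fit in the 35 mm gap between. 175 mm from the hinge axis and, shut, 57 mm above the bench. Moves with the lid.
- lid (a joint): Lid angle, rad: 0 shut (lid level), grows as it opens, stop at 1.75. Hollow aluminium lid, 130 x 120 mm, 23 mm thick, 0.75 kg, on two gas struts. Balance point 0.87: below it the lid falls shut by itself, above it the struts swing it up to the stop in about a second. Lifting the handle from shut takes about 2.5 N; near balance under 1 N; at the stop it takes about 2.5 N to start it down.
- nest (a point): Centre of the nest on the box's deck, at the level the module lies on: 45 mm above the bench, 76 mm in front of the hinge axis; axes as the box's. Eight tapered steel pins 7.5 mm high bound it, about 1 mm clear of the module: the module's 44 mm length lies front to back; on the left and on the right two pins 37 mm apart (31 mm clear for fingers), in front and behind two pins 23 mm apart. The deck round it is flat.
- module: Small green circuit module, 36 (x) x 44 (y) x 6 mm, 18 g, with a flat metal can on top; lies can up on the bench. Origin: centre of its underside; z up out of the can. A row of gold contacts runs along one short edge, on its -y side. It may change places with the chip tray.
- module_contacts (a point): Middle of the module's edge with the row of gold contacts, 20 mm from its origin towards its -y, 2 mm up.
- chip_tray: Small white tray, 44 x 52 x 8 mm, with a bare green board lying in it; not the module, leave it. Origin: centre of its underside.
- solder_spool: Blue spool of solder wire, diameter 54, 38 mm high, loose; leave. Origin: centre of its underside.
- flux_syringe: Amber flux syringe, 31 x 137 x 23 mm, lying loose; leave. Origin: centre of its underside.
There are look-alikes about, which are no part of the job. Leave any purple look-alike of the chip_tray alone.

How it is judged:
By the outcome, as a careful person would: the job done as asked, in the order asked, and still so for the second after the job is handed in, while the arm keeps its last pose, push and grip.
It also fails if it takes over 64 s, if anything falls off the work surface, if the arm or the gripper's body presses on something with over 40 N, if the wrist force passes 120 N, or if a joint passes its speed limit or range.

ROBOT

A 7-joint arm with a two-finger parallel gripper is mounted at the origin on a cart in front of the work surface, level with it; the furniture and walls round the work are solid. World frame = base frame: x ahead of the robot, y to its left, z up, the work surface at z = 0. Lengths are in m, angles in rad, forces in N, time in s.
With the tool pointing down it reaches from about 0.35 to 0.9 m from the base axis. Payload 19.9 kg.
Tool frame: the origin (TCP) lies at the very end of the fingers, on their centre line; the grasp point (between the pads) lies 19 mm behind it; z points along the fingers, y is the line along which they close (so a half turn about z gives the same grasp; the last joint's range is limited). The gripper opens to 85 mm and grips with 20 to 120 N. Pads are 22 mm wide; open, the fingers measure 114 mm over their backs; the gripper's body (76 mm by 85 mm) begins 54 mm behind the grasp point. The pads swing forward as they close: fully open they stand 13 mm farther back than shut.
Start: joints at [-1.179, 0.417, -0.01, 1.614, 0.005, 1.111, -0.053], TCP at [0.262, 0.567, 0.231] pointing down, gripper open.
Joint ranges: [-2.81, 2.81], [-0.39, 2.02], [-1.27, 1.25], [0.06, 2.57], [-1.19, 4.33], [0.19, 2], [-2.82, 2.82]. Speed limits (rad/s): [1.89, 1.89, 2.39, 2.39, 3.01, 3.01, 3.01].

INTERFACE

Orientations are given as a rotation vector (axis times angle).
In Python, from rig import arm gives the robot as it stands.
- The arm moves only by the tool jog_arm, never from a script. Its argument "series" is a list of rows, each a list of 7 numbers: the shift along the tool's x, y, z in m, then the turn, a rotation vector about the tool's x, y, z in degrees, then the closure in counts, from 0 (fully open) to 255 (shut). In form: [[x, y, z, rx, ry, rz, claw], ...]. A call has 1 to 10 rows; each row shifts and turns the commanded pose from where the row before left it, along the tool's axes as they then stand; what a row does not reach is not made up. A row lasts 1/8 s, in which the tool goes at most 62.5 mm and 10.7 degrees, less where a joint would pass 70% of its speed; a pose out of reach is approached as far as the arm can. A call with a gripper value outside its range is refused whole. The fingers move at their own pace and stop on an object; the grip force is fixed at half the most. Time passes only in rows, so rows that do not move let the fingers close. It gives the time, the measured TCP pose, the force, the opening and the grip force at its end, in the units of the state.
- arm.observe(): the state, without advancing time (a new reading comes with each control period).
- arm.grab_frame(name): name is "scene" or "top" or "wrist"; returns (picture, depth): 480x640x3 uint8, red, green, blue; 480x640 float32, m along the optical axis (not along the pixel's ray), 0 where there is no reading.
- arm.camera_model(name): a dict with "fovy" (degrees; the focal length in pixels is half the picture's height over the tangent of half this angle, whatever the lens; pixels are square), "cx", "cy" (the principal point, pixels), "k1" (the pictures are not rectified: a ray, as slopes to the right and down, at radius r is drawn at 1 + k1 r^2 times it, then the intrinsics apply), "world_to_cam" (4x4, takes a point from world to camera coordinates); the wrist camera has in their place "T_tool_cam" (4x4, takes a point from camera to tool coordinates, whose origin is the TCP and whose axes are the flange's). Camera axes: x right, y up, looking along -z (the intrinsics and any distortion apply to the point x, -y, -z); pixel columns grow to the right and rows downward; lengths in m; the calibration is good to about 2 mm. A picture is of the moment at which its call begins: read the wrist's pose just before it. camera_model takes no time and is no camera call.
- arm.finish_job(): hands the job in; it is judged then, once.
The state is a dict: "time_s": time; "joints": joint angles; "qvel": joint speeds; "joint_torque": joint torques, N m; "eef_pos": TCP position; "tcp_rot": TCP orientation; "force": force on the tool from outside, world axes, zero at the start; "moment": the same for the moment, N m; "width": finger opening in m; "grasp_force": force on a finger pad.
Only numpy, scipy, OpenCV 4.12 (cv2) and the standard library are available. Lean on these libraries where they do the work, as an engineer would, in place of code of your own. Each camera call takes 0.05 s, during which the arm holds its last target. There are 200 camera calls.

## Working session

There is one attempt and no reset: what is moved stays moved. The work goes in short steps, Python scripts to look and compute and a tool call to move; the robot and the scene stay as the last step left them, time stands still between calls to the robot, and variables do not carry over. Pictures are saved under pics/ and viewed, at most 10 in all, crops included, and the job is handed in when it is done.

Besides the shell and the picture viewer there is one more tool, called after "Request:" as name([rows], argument=value, ...), one row to a line, values as JSON. jog_arm: Moves the arm, as the interface text tells. Its arguments: {"type":"object","properties":{"series":{"type":"array"}},"required":["series"]}

```bash
ls; mkdir -p pics; python3 - <<'E'
from rig import arm
import cv2,numpy as np
s=arm.observe();print({k:np.round(v,3).tolist() for k,v in s.items()})
for n in("scene","top"):
    p,d=arm.grab_frame(n);cv2.imwrite(f"pics/{n}0.png",p[:,:,::-1]);np.savez(f"{n}0.npz",p=p,d=d)
    m=arm.camera_model(n);print(n,m["fovy"],m["cx"],m["cy"],m["k1"],np.round(m["world_to_cam"],3).tolist())
m=arm.camera_model("wrist");print(m)
E
```

```text
pics
{'time_s': 0.0, 'joints': [-1.18, 0.418, -0.01, 1.614, 0.005, 1.111, -0.053], 'qvel': [0.001, 0.0, 0.002, -0.001, 0.001, 0.001, -0.0], 'joint_torque': [-0.002, -86.445, 0.678, -43.49, 0.019, 0.007, 0.0], 'eef_pos': [0.262, 0.567, 0.231], 'tcp_rot': [-0.674, -3.068, 0.002], 'force': [0.809, -0.06, 0.508], 'moment': [0.016, -0.005, 0.035], 'grasp_force': 0.0, 'width': 0.085}
scene 47.05587592220961 317.91963594745874 244.20799855267924 -0.08745536150855815 [[0.697, -0.717, 0.01, -0.472], [0.382, 0.383, 0.841, -0.2], [-0.607, -0.582, 0.541, -0.826], [0.0, 0.0, 0.0, 1.0]]
top 57.84125675865792 320.5970740544135 250.12939088770173 -0.014120005419912648 [[-0.007, -0.999, -0.038, -0.114], [0.997, -0.01, 0.075, -0.529], [-0.075, -0.037, 0.996, -0.899], [0.0, 0.0, 0.0, 1.0]]
{'fovy': 65.82216372123874, 'cx': 321.25780842381096, 'cy': 235.57064136952798, 'k1': -0.04398499195246425, 'T_tool_cam': array([[ 3.00301763e-04,  9.59496137e-01,  2.81721623e-01,
         7.15757069e-02],
       [ 9.99999700e-01, -4.89326671e-04,  6.00611964e-04,
         6.16595480e-04],
       [ 7.14138763e-04,  2.81721358e-01, -9.59495996e-01,
        -1.42992431e-01],
       [ 0.00000000e+00,  0.00000000e+00,  0.00000000e+00,
         1.00000000e+00]])}
```

View pics/top0.png

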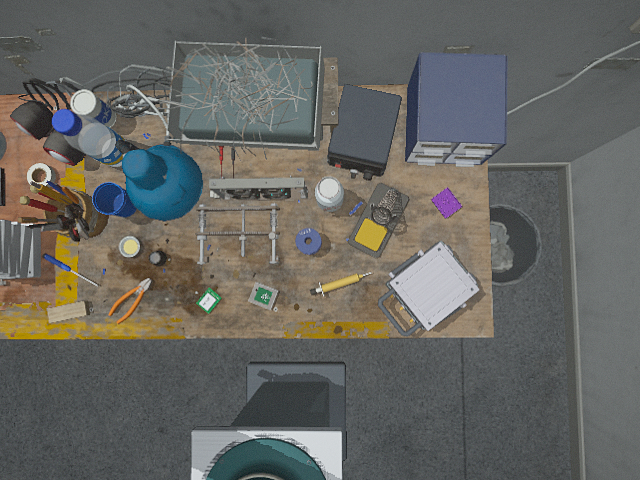

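View pics/scene0.png

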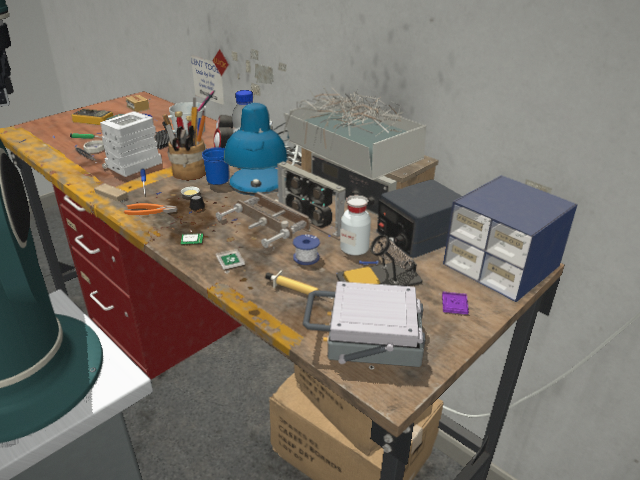

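The top view has two look-alikes for the module: a green board with a bright can at (208,300), and a white tray with a bare green board at (264,295). The purple piece at (446,203) is a decoy. The box is at about (432,286), with its handle at the lower left (400,312) and its hinge at the upper right. I choose (208,300) and will check it in a close crop.

```bash
cat > h.py <<'E'
import numpy as np,cv2
from rig import arm
from scipy.spatial.transform import Rotation as R
def T(pos,rv):
    M=np.eye(4);M[:3,:3]=R.from_rotvec(rv).as_matrix();M[:3,3]=pos;return M
def cam(n,st=None):
    m=arm.camera_model(n)
    m["c2w"]=np.linalg.inv(m["world_to_cam"]) if n!="wrist" else T(st["eef_pos"],st["tcp_rot"])@m["T_tool_cam"]
    f=240/np.tan(np.radians(m["fovy"]/2));m["K"]=np.array([[f,0,m["cx"]],[0,f,m["cy"]],[0,0,1]]);m["D"]=np.array([m["k1"],0,0,0.])
    return m
def ray(m,uv):
    q=cv2.undistortPoints(np.float64(uv).reshape(-1,1,2),m["K"],m["D"])[:,0]
    return np.c_[q[:,0],-q[:,1],-np.ones(len(q))]
def atdepth(m,uv,d):
    return (ray(m,uv)*np.reshape(d,(-1,1)))@m["c2w"][:3,:3].T+m["c2w"][:3,3]
def atz(m,uv,z):
    r=ray(m,uv)@m["c2w"][:3,:3].T;o=m["c2w"][:3,3]
    return o+r*((z-o[2])/r[:,2:])
def cloud(m,d):
    v,u=np.mgrid[:480,:640];P=atdepth(m,np.c_[u.ravel(),v.ravel()],d.ravel()).reshape(480,640,3);P[d<=0]=np.nan;return P
def proj(m,P):
    w=np.linalg.inv(m["c2w"]);c=P@w[:3,:3].T+w[:3,3];c=c*[1,-1,-1]
    return cv2.projectPoints(c,np.zeros(3),np.zeros(3),m["K"],m["D"])[0][:,0]
E
python3 - <<'E'
from h import *
z=np.load("top0.npz");p,d=z["p"],z["d"];m=cam("top");P=cloud(m,d)
for uv in [(208,300),(264,295),(446,203),(432,286),(300,320),(230,330),(150,330)]:print(uv,P[uv[1],uv[0]].round(4))
c=p[270:325,180:300];a=cv2.resize(c,None,fx=6,fy=6,interpolation=2)
b=cv2.resize(p[230:340,360:490],None,fx=2,fy=2,interpolation=2)
im=np.zeros((560,720,3),np.uint8);im[:330]=a;im[330:550,:260]=b
cv2.imwrite("pics/crop0.png",im[:,:,::-1])
# lid top
reg=np.zeros((480,640),bool);reg[230:340,370:490]=1
lid=reg&(P[...,2]>.05)&(p.min(-1)>140)
n,l,s,_=cv2.connectedComponentsWithStats(lid.astype(np.uint8));k=1+np.argmax(s[1:,4])
Q=P[l==k];print(len(Q),np.median(Q[:,2]));r=cv2.minAreaRect(Q[:,:2].astype(np.float32)*1000);print(r,cv2.boxPoints(r))
for nm,col in(("green mod",(180,230)),("tray",(230,300))):
    sub=np.zeros_like(reg);sub[275:322,col[0]:col[1]]=1
    mm=sub&(((P[...,2]>.003)))
    Q=P[mm];r=cv2.minAreaRect(Q[:,:2].astype(np.float32)*1000);print(nm,len(Q),r,np.percentile(Q[:,2],[50,95]))
E
```

```text
(208, 300) [0.4241 0.1239 0.0051]
(264, 295) [0.4341 0.0032 0.0045]
(446, 203) [ 0.6274 -0.3877  0.0034]
(432, 286) [ 0.4513 -0.3382  0.0731]
(300, 320) [ 0.3804 -0.0731 -0.0018]
(230, 330) [ 0.3597  0.0774 -0.0014]
(150, 330) [0.3605 0.2502 0.003 ]
4144 0.07224622946076342
((454.19281005859375, -345.7850341796875), (140.81320190429688, 138.54547119140625), 37.5776481628418) [[ 356.14865 -333.82098]
 [ 440.63864 -443.62207]
 [ 552.23694 -357.74908]
 [ 467.74698 -247.948  ]]
green mod 272 ((429.8913879394531, 138.5529327392578), (92.76665496826172, 95.7032470703125), 2.3314552307128906) [0.00455444 0.00717768]
tray 218 ((423.6439514160156, 5.3930206298828125), (155.39129638671875, 83.18997192382812), 70.419677734375) [0.00430933 0.007564  ]
```

View pics/crop0.png

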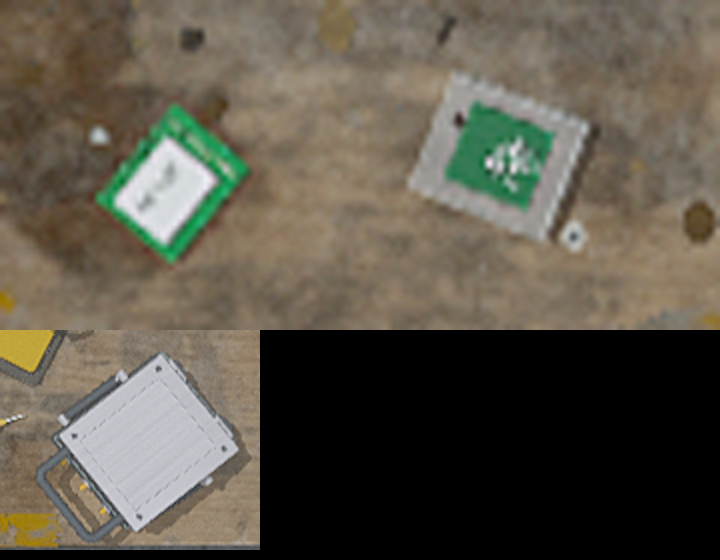

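The crop confirms the module at (208,300): green, with a bright can and a contact row on its upper-right edge. The tray at (264,295) is the other item. The top view puts the module at about (0.424, 0.124) with its contacts towards about -40°. The box x axis points at about -52°. Next I'll plan the pass over the module, heading for the box.

```bash
cat >> h.py <<'E'
from scipy.linalg import fractional_matrix_power as fmp
def down(x,y,z,yaw):  # yaw deg = world angle of tool y
    a=np.radians(yaw);yv=np.array([np.cos(a),np.sin(a),0]);zv=np.array([0,0,-1.]);M=np.eye(4)
    M[:3,:3]=np.c_[np.cross(yv,zv),yv,zv];M[:3,3]=(x,y,z);return M
def row(A,B,n):
    D=np.real(fmp(np.linalg.inv(A)@B,1/n))
    return np.r_[D[:3,3].round(4),np.degrees(R.from_matrix(D[:3,:3]).as_rotvec()).round(2)].tolist()
def cur():
    s=arm.observe();return T(s["eef_pos"],s["tcp_rot"])
E
python3 - <<'E'
from h import *
A=cur();print(row(A,down(.424,.124,.15,50),10))
z=np.load("top0.npz");p,d=z["p"],z["d"];m=cam("top")
mask=np.zeros((480,640),np.uint8);mask[230:340,370:490]=(p[230:340,370:490].min(-1)>150)
mask=cv2.morphologyEx(mask,cv2.MORPH_OPEN,np.ones((7,7)))
n,l,s,_=cv2.connectedComponentsWithStats(mask);k=1+np.argmax(s[1:,4])
yx=np.argwhere(l==k)[:,::-1];Q=atz(m,yx,.072)
r=cv2.minAreaRect(Q[:,:2].astype(np.float32)*1000);print(s[k],r,cv2.boxPoints(r).round())
E
```

```text
[-0.0371, -0.0293, 0.0081, -0.01, 0.0, 1.52]
[ 395  249   78   75 3840] ((452.29931640625, -342.79473876953125), (119.80553436279297, 131.1768035888672), 37.782440185546875) [[ 365. -328.]
 [ 445. -431.]
 [ 540. -358.]
 [ 459. -254.]]
```

Request:
jog_arm([
  [-0.0371,-0.0293,0.0081,0,0,1.52,0],
  [-0.0371,-0.0293,0.0081,0,0,1.52,0],
  [-0.0371,-0.0293,0.0081,0,0,1.52,0],
  [-0.0371,-0.0293,0.0081,0,0,1.52,0],
  [-0.0371,-0.0293,0.0081,0,0,1.52,0],
  [-0.0371,-0.0293,0.0081,0,0,1.52,0],
  [-0.0371,-0.0293,0.0081,0,0,1.52,0],
  [-0.0371,-0.0293,0.0081,0,0,1.52,0],
  [-0.0371,-0.0293,0.0081,0,0,1.52,0],
  [-0.0371,-0.0293,0.0081,0,0,1.52,0],
])

```text
time_s: 1.35
eef_pos: [0.4239, 0.1231, 0.15]
tcp_rot: [1.076, 2.952, -0.0]
force: [0.8, 0.2, 0.2]
width: 0.0853
grasp_force: 0.0
```

```bash
python3 - <<'E'
from h import *
s=arm.observe();m=cam("wrist",s);p,d=arm.grab_frame("wrist");np.savez("w1.npz",p=p,d=d,pos=s["eef_pos"],rv=s["tcp_rot"])
print(s["time_s"],s["eef_pos"],s["tcp_rot"],s["width"],proj(m,np.array([[.424,.124,.006]])))
hsv=cv2.cvtColor(p,cv2.COLOR_RGB2HSV);g=cv2.inRange(hsv,(50,90,40),(85,255,255))
n,l,st,c=cv2.connectedComponentsWithStats(g)
k=1+np.argmax(st[1:,4]);print(st[k],c[k])
pts=np.argwhere(l==k)[:,::-1];Q=atz(m,pts,.003);r=cv2.minAreaRect(Q[:,:2].astype(np.float32)*1000);print(r,cv2.boxPoints(r).round(1).tolist())
cv2.imwrite("pics/w1.png",p[:,:,::-1])
A=cur();H=np.array([.388,-.260]);print(row(A,down(.365,-.23,.20,-52),10))
E
```

```text
1.35 [0.42392995 0.1230686  0.15004318] [ 1.07552018e+00  2.95171537e+00 -7.44632507e-05] 0.0853011900085873 [[321.6776401  219.73696019]]
[ 299  191   46   54 1002] [321.17365269 218.38922156]
((423.4874267578125, 124.38983917236328), (35.96467590332031, 44.02166748046875), 50.945152282714844) [[395.1000061035156, 124.30000305175781], [429.20001220703125, 96.5999984741211], [451.8999938964844, 124.5], [417.70001220703125, 152.1999969482422]]
[-0.0392, -0.0095, -0.005, -0.0, 0.01, 10.16]
```

View pics/w1.png

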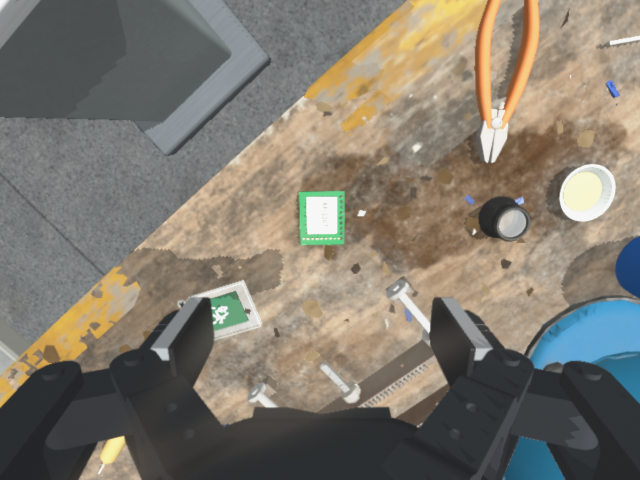

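The wrist view shows the module at (322,218), can up, with gold contacts on its bottom edge, which is tool -x or about -39°. It measures 36.0 x 44.0 mm, centred at (0.4235, 0.1244). The tray sits apart from it at (228,310). Next I go to the handle.

```bash
cat >> h.py <<'E'
def line(A,B,n,claw):
    from scipy.spatial.transform import Slerp
    S=Slerp([0,1],R.from_matrix([A[:3,:3],B[:3,:3]]));out=[];C=A
    for i in range(1,n+1):
        N=np.eye(4);N[:3,:3]=S(i/n).as_matrix();N[:3,3]=A[:3,3]+(B[:3,3]-A[:3,3])*i/n
        out.append(row(C,N,1)+[claw]);C=N
    print(str(out))
E
python3 - <<'E'
from h import *
line(cur(),down(.388,-.26,.22,-52.2),10,150)
E
```

```text
[[-0.0217, -0.0311, -0.007, -0.0, 0.01, 10.18, 150], [-0.0269, -0.0268, -0.007, -0.0, 0.01, 10.18, 150], [-0.0312, -0.0216, -0.007, -0.0, 0.01, 10.18, 150], [-0.0345, -0.0158, -0.007, -0.0, 0.01, 10.18, 150], [-0.0367, -0.0094, -0.007, -0.0, 0.01, 10.18, 150], [-0.0378, -0.0028, -0.007, -0.0, 0.01, 10.18, 150], [-0.0377, 0.0039, -0.0071, -0.0, 0.01, 10.18, 150], [-0.0364, 0.0105, -0.0071, -0.0, 0.01, 10.18, 150], [-0.034, 0.0168, -0.0071, -0.0, 0.01, 10.18, 150], [-0.0305, 0.0226, -0.0071, -0.0, 0.01, 10.18, 150]]
```

Request:
jog_arm([
  [-0.0217,-0.0311,-0.007,0,0,10.18,165],
  [-0.0269,-0.0268,-0.007,0,0,10.18,165],
  [-0.0312,-0.0216,-0.007,0,0,10.18,165],
  [-0.0345,-0.0158,-0.007,0,0,10.18,165],
  [-0.0367,-0.0094,-0.007,0,0,10.18,165],
  [-0.0378,-0.0028,-0.007,0,0,10.18,165],
  [-0.0377,0.0039,-0.0071,0,0,10.18,165],
  [-0.0364,0.0105,-0.0071,0,0,10.18,165],
  [-0.034,0.0168,-0.0071,0,0,10.18,165],
  [-0.0305,0.0226,-0.0071,0,0,10.18,165],
])

```text
time_s: 2.65
eef_pos: [0.3897, -0.2542, 0.2209]
tcp_rot: [-2.971, -1.02, -0.0]
force: [-0.1, -0.2, -0.6]
width: 0.0304
grasp_force: 0.0
```

```bash
python3 - <<'E'
from h import *
s=arm.observe();m=cam("wrist",s);p,d=arm.grab_frame("wrist");np.savez("w2.npz",p=p,d=d,pos=s["eef_pos"],rv=s["tcp_rot"])
print(s["time_s"],s["eef_pos"],s["tcp_rot"],s["width"],s["joints"])
h=np.array([.388,-.26]);x=np.array([np.cos(np.radians(-52.2)),np.sin(np.radians(-52.2))]);y=np.array([-x[1],x[0]])
q=p.copy()
for a in(-36,0,36):
    u=proj(m,np.r_[h+y*a/1000,.057][None])[0];cv2.circle(q,tuple(int(v) for v in u),3,(255,0,0),-1)
for a,b in((40,60),(40,-60),(170,60),(170,-60)):
    u=proj(m,np.r_[h+x*a/1000+y*b/1000,.072][None])[0];cv2.circle(q,tuple(int(v) for v in u),3,(255,0,255),-1)
cv2.imwrite("pics/w2.png",q[:,:,::-1])
P=cloud(m,d);
# handle: points between z .045 and .066 in front of the lid
rel=P[...,:2]-h;bx=rel@x*1000;by=rel@y*1000
k=(abs(by)<25)&(abs(bx)<20)&(P[...,2]>.05)&(P[...,2]<.07);print(k.sum())
if k.sum():print("bar bx",np.percentile(bx[k],[5,50,95]),"z",np.percentile(P[k][:,2],[5,50,95]))
k=(abs(bx)<4)&(P[...,2]>.05)&(abs(by)<60)&(P[...,2]<.07);print("by",np.percentile(by[k],[1,99]) if k.sum() else 0)
k=(abs(by)<50)&(bx>50)&(bx<160);print("lid z",np.nanmedian(P[k][:,2]))
E
```

```text
2.65 [ 0.38970877 -0.25418209  0.22093548] [-2.97140008e+00 -1.01970363e+00 -9.95675562e-05] 0.03042456618044084 [-0.1867874   0.17539918  0.77861889  2.02747531 -0.14689713  0.99361836
 -0.24496714]
688
bar bx [-5.59301072 -1.29561017  3.66556947] z [0.05878667 0.06153116 0.06312228]
by [-42.00573872  44.16261808]
lid z 0.07386094963952564
```

View pics/w2.png

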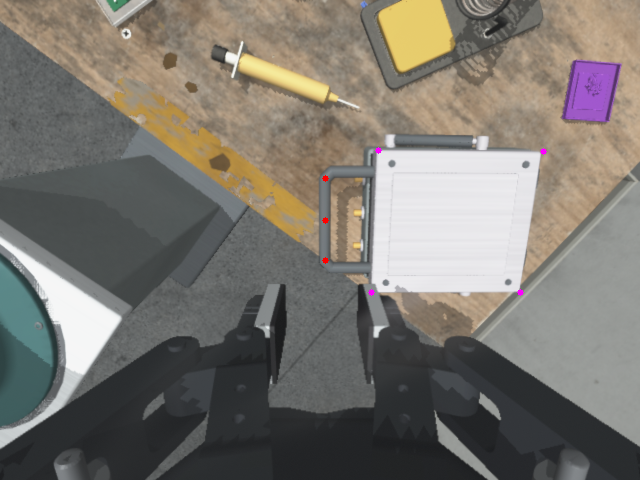

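The wrist view shows the projected bar points (red, at (325,220)) lying on the handle and the lid corners matching. The bar centre is about 1 mm nearer the front than my estimate. Jacks show at (358,212) and (358,245), so I'll check their height before going down.

```bash
python3 - <<'E'
from h import *
z=np.load("w2.npz");m=cam("wrist",dict(eef_pos=z["pos"],tcp_rot=z["rv"]));P=cloud(m,z["d"])
h=np.array([.388,-.26]);a=np.radians(-52.2);x=np.array([np.cos(a),np.sin(a)]);y=np.array([-x[1],x[0]])
for v in(212,213,245,246):
  for u in(354,358,362):
    q=P[v,u];r=q[:2]-h;print(u,v,(r@x*1000).round(1),(r@y*1000).round(1),q[2].round(4))
h2=h-.001*x
line(cur(),down(*h2,.044,-52.2),8,180)
E
```

```text
354 212 26.7 1.0 0.0278
358 212 30.5 0.8 0.0266
362 212 33.8 1.7 0.0309
354 213 26.7 0.1 0.0277
358 213 30.5 0.0 0.0276
362 213 33.8 0.8 0.031
354 245 27.5 -31.0 0.0282
358 245 31.3 -30.8 0.0287
362 245 34.9 -30.2 0.0305
354 246 27.6 -32.2 0.0274
358 246 31.5 -32.5 0.0266
362 246 34.9 -31.3 0.0303
[[-0.0002, -0.0001, 0.0223, 0.02, 0.0, -0.09, 180], [-0.0002, -0.0001, 0.0223, 0.02, 0.0, -0.09, 180], [-0.0002, -0.0001, 0.0223, 0.02, 0.0, -0.09, 180], [-0.0002, -0.0001, 0.0223, 0.02, 0.0, -0.09, 180], [-0.0002, -0.0001, 0.0223, 0.02, 0.0, -0.09, 180], [-0.0002, -0.0001, 0.0223, 0.02, 0.0, -0.09, 180], [-0.0002, -0.0001, 0.0223, 0.02, 0.0, -0.09, 180], [-0.0002, -0.0001, 0.0223, 0.02, 0.0, -0.09, 180]]
```

Request:
jog_arm([
  [0,0,0.022,0,0,0,180],
  [0,0,0.022,0,0,0,180],
  [0,0,0.022,0,0,0,180],
  [0,0,0.022,0,0,0,180],
  [0,0,0.022,0,0,0,180],
  [0,0,0.022,0,0,0,180],
  [0,0,0.022,0,0,0,180],
  [0,0,0.022,0,0,0,180],
  [0,0,0,0,0,0,180],
])

```text
time_s: 3.82
eef_pos: [0.3892, -0.2528, 0.0438]
tcp_rot: [-2.967, -1.027, 0.003]
force: [-0.8, 0.4, 0.9]
width: 0.0253
grasp_force: 0.0
```

Request:
jog_arm([
  [0,0,0,0,0,0,255],
  [0,0,0,0,0,0,255],
  [0,0,0,0,0,0,255],
  [0,0,0,0,0,0,255],
])

```text
time_s: 4.32
eef_pos: [0.3919, -0.2558, 0.0465]
tcp_rot: [2.963, 1.025, 0.004]
force: [5.2, -14.3, -4.0]
width: 0.0074
grasp_force: 58.4
```

```bash
cat >> h.py <<'E'
C0=np.array([.3874,-.2592]);a0=np.radians(-52.2);BX=np.array([np.cos(a0),np.sin(a0)]);HG=C0+.175*BX*np.cos(np.arcsin(.006/.175)) # hinge xy
PHI=np.arcsin(.006/.175)
def bar(th,off):  # TCP for lid angle th, off = tcp below bar centre
    t=th+PHI;xy=HG-BX*.175*np.cos(t);return np.r_[xy,.051+.175*np.sin(t)-off]
def arc(A,t0,t1,n,off,claw,yaw=-52.2):
    out=[];C=A
    for i in range(1,n+1):
        N=down(*bar(t0+(t1-t0)*i/n,off),yaw);out.append(row(C,N,1)+[claw]);C=N
    print(str(out))
E
python3 - <<'E'
from h import *
A=cur();print(arm.observe()["width"],A[:3,3],bar(0,0))
arc(A,0,1.65,40,.057-A[2,3],255)
E
```

```text
0.007358135832991147 [ 0.39189809 -0.25575063  0.04651922] [ 0.3874 -0.2592  0.057 ]
[[-0.0057, 0.0004, -0.0072, 0.38, -0.04, 0.34, 255], [0.0, 0.0007, -0.0072, 0.0, 0.0, -0.0, 255], [0.0, 0.001, -0.0072, 0.0, 0.0, -0.0, 255], [-0.0, 0.0013, -0.0071, 0.0, 0.0, -0.0, 255], [0.0, 0.0016, -0.007, 0.0, 0.0, -0.0, 255], [-0.0, 0.0019, -0.007, 0.0, 0.0, -0.0, 255], [0.0, 0.0021, -0.0069, 0.0, 0.0, -0.0, 255], [0.0, 0.0024, -0.0068, 0.0, 0.0, -0.0, 255], [-0.0, 0.0027, -0.0067, 0.0, 0.0, -0.0, 255], [-0.0, 0.003, -0.0066, 0.0, 0.0, -0.0, 255], [-0.0, 0.0033, -0.0064, 0.0, 0.0, -0.0, 255], [0.0, 0.0035, -0.0063, 0.0, 0.0, -0.0, 255], [-0.0, 0.0038, -0.0062, 0.0, 0.0, -0.0, 255], [-0.0, 0.004, -0.006, 0.0, 0.0, -0.0, 255], [0.0, 0.0043, -0.0058, 0.0, 0.0, -0.0, 255], [0.0, 0.0045, -0.0056, 0.0, 0.0, -0.0, 255], [0.0, 0.0047, -0.0055, 0.0, 0.0, -0.0, 255], [-0.0, 0.005, -0.0053, 0.0, 0.0, -0.0, 255], [-0.0, 0.0052, -0.005, 0.0, 0.0, -0.0, 255], [0.0, 0.0054, -0.0048, 0.0, 0.0, -0.0, 255], [-0.0, 0.0056, -0.0046, 0.0, 0.0, -0.0, 255], [-0.0, 0.0057, -0.0044, 0.0, 0.0, -0.0, 255], [0.0, 0.0059, -0.0041, 0.0, 0.0, -0.0, 255], [-0.0, 0.0061, -0.0039, 0.0, 0.0, -0.0, 255], [-0.0, 0.0062, -0.0036, 0.0, 0.0, -0.0, 255], [0.0, 0.0064, -0.0034, 0.0, 0.0, -0.0, 255], [-0.0, 0.0065, -0.0031, 0.0, 0.0, -0.0, 255], [-0.0, 0.0066, -0.0028, 0.0, 0.0, -0.0, 255], [0.0, 0.0068, -0.0025, 0.0, 0.0, -0.0, 255], [0.0, 0.0069, -0.0023, 0.0, 0.0, -0.0, 255], [0.0, 0.0069, -0.002, 0.0, 0.0, -0.0, 255], [-0.0, 0.007, -0.0017, 0.0, 0.0, -0.0, 255], [-0.0, 0.0071, -0.0014, 0.0, 0.0, -0.0, 255], [-0.0, 0.0071, -0.0011, 0.0, 0.0, -0.0, 255], [0.0, 0.0072, -0.0008, 0.0, 0.0, -0.0, 255], [-0.0, 0.0072, -0.0005, 0.0, 0.0, -0.0, 255], [-0.0, 0.0072, -0.0002, 0.0, 0.0, -0.0, 255], [0.0, 0.0072, 0.0001, 0.0, 0.0, -0.0, 255], [0.0, 0.0072, 0.0004, 0.0, 0.0, -0.0, 255], [0.0, 0.0072, 0.0007, 0.0, 0.0, -0.0, 255]]
```

The bar is held at 58 N and settled where I predicted along the box x axis. Now I lift along the arc.

Request:
jog_arm([
  [0,0.0014,-0.0072,0,0,0,255],
  [0,0.0017,-0.0072,0,0,0,255],
  [0,0.002,-0.0072,0,0,0,255],
  [0,0.0023,-0.0071,0,0,0,255],
  [0,0.0016,-0.007,0,0,0,255],
  [0,0.0019,-0.007,0,0,0,255],
  [0,0.0021,-0.0069,0,0,0,255],
  [0,0.0024,-0.0068,0,0,0,255],
  [0,0.0027,-0.0067,0,0,0,255],
  [0,0.003,-0.0066,0,0,0,255],
])

```text
time_s: 5.58
eef_pos: [0.4019, -0.2686, 0.1146]
tcp_rot: [-2.966, -1.027, 0.002]
force: [-8.0, 7.2, 1.2]
width: 0.0078
grasp_force: 58.6
```

Request:
jog_arm([
  [0,0.0033,-0.0064,0,0,0,255],
  [0,0.0035,-0.0063,0,0,0,255],
  [0,0.0038,-0.0062,0,0,0,255],
  [0,0.004,-0.006,0,0,0,255],
  [0,0.0043,-0.0058,0,0,0,255],
  [0,0.0045,-0.0056,0,0,0,255],
  [0,0.0047,-0.0055,0,0,0,255],
  [0,0.005,-0.0053,0,0,0,255],
  [0,0.0052,-0.005,0,0,0,255],
  [0,0.0054,-0.0048,0,0,0,255],
])

```text
time_s: 6.82
eef_pos: [0.4283, -0.3022, 0.1721]
tcp_rot: [-2.963, -1.026, 0.002]
force: [-22.0, 20.4, 31.8]
width: 0.0076
grasp_force: 62.7
```

The force is about 40 N radially outward, so my command sits slightly inside the arc. I'll relieve that over the next rows.

Request:
jog_arm([
  [0,0.0036,-0.0066,0,0,0,255],
  [0,0.0047,-0.0054,0,0,0,255],
  [0,0.0059,-0.0041,0,0,0,255],
  [0,0.0061,-0.0039,0,0,0,255],
])

```text
time_s: 7.32
eef_pos: [0.4431, -0.3209, 0.1913]
tcp_rot: [2.966, 1.027, -0.0]
force: [8.7, -12.5, -27.4]
width: 0.0074
grasp_force: 59.0
```

Request:
jog_arm([
  [0,0.0067,-0.0028,0,0,0,255],
  [0,0.0069,-0.0026,0,0,0,255],
  [0,0.0065,-0.0031,0,0,0,255],
  [0,0.0066,-0.0028,0,0,0,255],
  [0,0.0068,-0.0025,0,0,0,255],
  [0,0.0069,-0.0023,0,0,0,255],
])

```text
time_s: 8.07
eef_pos: [0.4676, -0.3524, 0.2081]
tcp_rot: [2.968, 1.027, -0.0]
force: [-4.9, -1.2, 4.0]
width: 0.0076
grasp_force: 64.0
```

Forces are low now. I continue to about 1.6 rad.

Request:
jog_arm([
  [0,0.0069,-0.002,0,0,0,255],
  [0,0.007,-0.0017,0,0,0,255],
  [0,0.0071,-0.0014,0,0,0,255],
  [0,0.0071,-0.0011,0,0,0,255],
  [0,0.0072,-0.0008,0,0,0,255],
  [0,0.0072,-0.0005,0,0,0,255],
  [0,0.0072,-0.0002,0,0,0,255],
  [0,0.0072,0.0001,0,0,0,255],
])

```text
time_s: 9.07
eef_pos: [0.5039, -0.3965, 0.2154]
tcp_rot: [2.968, 1.029, 0.002]
force: [2.8, 3.2, 5.7]
width: 0.0073
grasp_force: 65.2
```

```bash
python3 - <<'E'
from h import *
A=cur();s=arm.observe();print(s["joints"],s["force"])
off=.057-.0465
v=A[:3,3];hx=(v[:2]-HG)@BX;print("theta", np.arctan2(v[2]+off-.051,-hx)-PHI, np.hypot(v[2]+off-.051,hx),"lat",(v[:2]-HG)@[-BX[1],BX[0]])
E
```

```text
[ 0.12720685  0.54535067  0.7003218   1.60557304 -0.37960301  1.12991738
  0.01648619] [2.8306196  3.2079528  5.73834537]
theta 1.565136166010199 0.1749571801171242 lat 0.007861170351585284
```

Request:
jog_arm([
  [0,0.0072,0.0002,0,0,0,255],
  [0,0.0072,0.0004,0,0,0,255],
  [0,0.0072,0.0007,0,0,0,255],
  [0,0.0071,0.001,0,0,0,255],
  [0,0,0,0,0,0,165],
  [0,0,0,0,0,0,165],
  [0,0,0,0,0,0,165],
])

```text
time_s: 9.95
eef_pos: [0.5206, -0.4188, 0.2129]
tcp_rot: [2.968, 1.028, 0.0]
force: [-0.1, 0.2, -0.1]
width: 0.0296
grasp_force: 0.0
```

```bash
python3 - <<'E'
from h import *
A=cur();s=arm.observe();print(s["joints"],s["force"],s["width"],A[:3,3])
U=A.copy();U[2,3]=.29
line(A,U,2,165)
V=down(.4235,.1244,.20,50.95)
line(U,V,12,85)
E
```

```text
[ 0.16927532  0.59725707  0.68799804  1.53221099 -0.40093439  1.15676175
  0.03134623] [-0.09389398  0.21352057 -0.06339885] 0.02963108256441249 [ 0.5206392  -0.41878218  0.21288795]
[[0.0, 0.0, -0.0386, 0.0, 0.0, -0.0, 165], [0.0, 0.0, -0.0386, 0.0, 0.0, -0.0, 165]]
[[0.0216, -0.0406, 0.0075, 0.0, -0.0, -8.56, 85], [0.0274, -0.0369, 0.0075, 0.0, -0.0, -8.56, 85], [0.0326, -0.0324, 0.0075, 0.0, -0.0, -8.56, 85], [0.0371, -0.0272, 0.0075, 0.0, -0.0, -8.56, 85], [0.0407, -0.0214, 0.0075, 0.0, -0.0, -8.56, 85], [0.0434, -0.0151, 0.0075, 0.0, -0.0, -8.56, 85], [0.0452, -0.0084, 0.0075, 0.0, -0.0, -8.56, 85], [0.046, -0.0016, 0.0075, 0.0, -0.0, -8.56, 85], [0.0457, 0.0053, 0.0075, 0.0, -0.0, -8.56, 85], [0.0444, 0.012, 0.0075, 0.0, -0.0, -8.56, 85], [0.0421, 0.0185, 0.0075, 0.0, -0.0, -8.56, 85], [0.0389, 0.0245, 0.0075, 0.0, -0.0, -8.56, 85]]
```

Request:
jog_arm([
  [0,0,-0.0386,0,0,0,165],
  [0,0,-0.0386,0,0,0,165],
  [0.0216,-0.0406,0.0075,0,0,-8.56,85],
  [0.0274,-0.0369,0.0075,0,0,-8.56,85],
  [0.0326,-0.0324,0.0075,0,0,-8.56,85],
  [0.0371,-0.0272,0.0075,0,0,-8.56,85],
  [0.0407,-0.0214,0.0075,0,0,-8.56,85],
  [0.0434,-0.0151,0.0075,0,0,-8.56,85],
  [0.0452,-0.0084,0.0075,0,0,-8.56,85],
  [0.046,-0.0016,0.0075,0,0,-8.56,85],
])

```text
time_s: 11.2
eef_pos: [0.4553, -0.0554, 0.23]
tcp_rot: [1.869, 2.525, 0.001]
force: [0.9, -0.1, 0.6]
width: 0.0571
grasp_force: 0.0
```

Request:
jog_arm([
  [0.0457,0.0053,0.0075,0,0,-8.56,85],
  [0.0444,0.012,0.0075,0,0,-8.56,85],
  [0.0421,0.0185,0.0075,0,0,-8.56,85],
  [0.0389,0.0245,0.0075,0,0,-8.56,85],
  [0,0,0,0,0,0,85],
])

```text
time_s: 11.82
eef_pos: [0.4225, 0.1269, 0.1997]
tcp_rot: [-1.04, -2.964, -0.0]
force: [0.8, -0.8, -0.1]
width: 0.057
grasp_force: 0.0
```

```bash
python3 - <<'E'
from h import *
A=cur();s=arm.observe();m=cam("wrist",s);p,d=arm.grab_frame("wrist")
hsv=cv2.cvtColor(p,cv2.COLOR_RGB2HSV);g=cv2.inRange(hsv,(50,90,40),(85,255,255))
n,l,st,c=cv2.connectedComponentsWithStats(g)
for k in range(1,n):
  if st[k,4]>200:
    pts=np.argwhere(l==k)[:,::-1];Q=atz(m,pts,.003);r=cv2.minAreaRect(Q[:,:2].astype(np.float32)*1000);print(st[k],r)
print(s["time_s"],A[:3,3],s["width"],s["joints"])
line(A,down(.4235,.1244,.012,50.95),8,85)
t,td=arm.grab_frame("top");cv2.imwrite("pics/t2.png",cv2.resize(t[150:340,330:500],None,fx=3,fy=3)[:,:,::-1]);np.savez("top2.npz",p=t,d=td)
E
```

```text
[301 186  39  47 700] ((423.773193359375, 124.6501235961914), (35.141761779785156, 43.91286087036133), 50.47388458251953)
[215 273  33  20 317] ((426.08502197265625, 9.020095825195312), (30.785200119018555, 15.462777137756348), 65.34664154052734)
11.825 [0.42251889 0.1269184  0.19966495] 0.05701352132221425 [-0.54548364  0.12329224  0.19835748  2.08853888 -0.03074879  0.93264641
  0.56540369]
[[-0.0003, -0.0002, 0.0235, 0.0, -0.0, 0.05, 85], [-0.0003, -0.0002, 0.0235, 0.0, -0.0, 0.05, 85], [-0.0003, -0.0002, 0.0235, 0.0, -0.0, 0.05, 85], [-0.0003, -0.0002, 0.0235, 0.0, -0.0, 0.05, 85], [-0.0003, -0.0002, 0.0235, 0.0, -0.0, 0.05, 85], [-0.0003, -0.0002, 0.0235, 0.0, -0.0, 0.05, 85], [-0.0003, -0.0002, 0.0235, 0.0, -0.0, 0.05, 85], [-0.0003, -0.0002, 0.0235, 0.0, -0.0, 0.05, 85]]
```

View pics/t2.png

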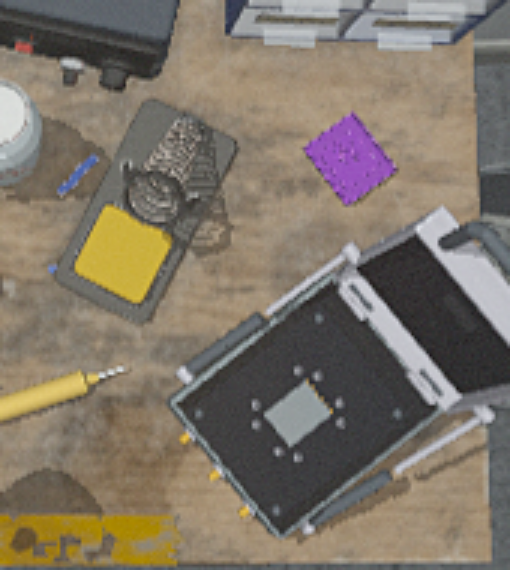

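The lid stands open on its struts. The nest is at crop (300,413), empty, with its pins around it. The module has not moved. I descend over it.

Request:
jog_arm([
  [-0.0012,-0.0006,0.035,0,0,0,120],
  [-0.0012,-0.0006,0.035,0,0,0,120],
  [0,0,0.035,0,0,0,120],
  [0,0,0.035,0,0,0,120],
  [0,0,0.03,0,0,0,120],
  [0,0,0.014,0,0,0,120],
  [0,0,0.008,0,0,0,120],
  [0,0,0,0,0,0,120],
])

```text
time_s: 12.92
eef_pos: [0.4249, 0.1215, 0.0082]
tcp_rot: [1.051, 2.96, 0.0]
force: [0.0, 0.2, 0.8]
width: 0.0451
grasp_force: 0.0
```

```bash
python3 - <<'E'
from h import *
A=cur();s=arm.observe();print(A[:3,3],s["tcp_rot"],s["force"],s["width"])
print("shift tool", np.linalg.inv(A)@np.r_[.4236,.1245,0.0,1])
m=cam("top");z=np.load("top2.npz");p=z["p"]
n0=HG-.076*BX;print("nest pred",n0)
# bright nest plate
g=(p[265:310,410:450].min(-1)>110).astype(np.uint8)
n,l,st,c=cv2.connectedComponentsWithStats(g);k=1+np.argmax(st[1:,4]);print(st[k])
pts=np.argwhere(l==k)[:,::-1]+[410,265];Q=atz(m,pts,.045);r=cv2.minAreaRect(Q[:,:2].astype(np.float32)*1000);print(r,Q.mean(0),c[k]+[410,265],proj(m,np.r_[n0,.045][None]))
E
```

```text
[0.42487632 0.12151822 0.00820564] [1.05141221e+00 2.96009191e+00 8.48661269e-05] [0.04002792 0.18464548 0.78500205] 0.045070024958114144
shift tool [0.00287358 0.00150728 0.00820507 1.        ]
nest pred [ 0.44801474 -0.33734405]
[  8  12  22  22 256]
((448.1031799316406, -337.6907653808594), (28.26834487915039, 36.101192474365234), 37.946807861328125) [ 0.44807462 -0.33759679  0.045     ] [428.72265625 287.48828125] [[428.59680131 287.51605505]]
```

Request:
jog_arm([
  [0.0029,0.0015,0,0,0,0,120],
  [0,0,0.004,0,0,0,120],
  [0,0,0.0035,0,0,0,120],
  [0,0,0,0,0,0,120],
])

```text
time_s: 13.42
eef_pos: [0.4231, 0.1246, 0.0002]
tcp_rot: [-1.051, -2.96, 0.001]
force: [0.4, -0.3, 0.7]
width: 0.0453
grasp_force: 0.0
```

Request:
jog_arm([
  [0,0,0,0,0,0,160],
  [0,0,0,0,0,0,190],
  [0,0,0,0,0,0,190],
  [0,0,0,0,0,0,190],
])

```text
time_s: 13.92
eef_pos: [0.4233, 0.1247, 0.0008]
tcp_rot: [1.051, 2.961, 0.0]
force: [-3.6, -1.1, 11.9]
width: 0.0324
grasp_force: 58.5
```

```bash
python3 - <<'E'
from h import *
A=cur();U=A.copy();U[2,3]=.16
line(A,U,4,190)
line(U,down(.4481,-.3375,.16,37.9),10,190)
E
```

```text
[[0.0, 0.0, -0.0398, 0.0, -0.0, -0.0, 190], [0.0, 0.0, -0.0398, -0.0, -0.0, 0.0, 190], [0.0, 0.0, -0.0398, -0.0, -0.0, 0.0, 190], [0.0, 0.0, -0.0398, -0.0, -0.0, 0.0, 190]]
[[-0.0311, -0.0343, -0.0, 0.0, -0.0, 1.3, 190], [-0.0318, -0.0336, -0.0, 0.0, -0.0, 1.3, 190], [-0.0326, -0.0329, -0.0, 0.0, -0.0, 1.3, 190], [-0.0333, -0.0321, -0.0, 0.0, -0.0, 1.3, 190], [-0.034, -0.0314, -0.0, 0.0, -0.0, 1.3, 190], [-0.0348, -0.0306, -0.0, 0.0, -0.0, 1.3, 190], [-0.0354, -0.0298, -0.0, 0.0, -0.0, 1.3, 190], [-0.0361, -0.029, -0.0, 0.0, -0.0, 1.3, 190], [-0.0368, -0.0281, -0.0, 0.0, -0.0, 1.3, 190], [-0.0374, -0.0273, -0.0, 0.0, -0.0, 1.3, 190]]
```

Request:
jog_arm([
  [0,0,-0.03,0,0,0,190],
  [0,0,-0.044,0,0,0,190],
  [0,0,-0.044,0,0,0,190],
  [0,0,-0.042,0,0,0,190],
])

```text
time_s: 14.42
eef_pos: [0.4231, 0.1246, 0.162]
tcp_rot: [1.051, 2.96, 0.0]
force: [1.2, -0.0, 0.9]
width: 0.032
grasp_force: 59.5
```

Request:
jog_arm([
  [-0.0311,-0.0343,0,0,0,1.3,190],
  [-0.0318,-0.0336,0,0,0,1.3,190],
  [-0.0326,-0.0329,0,0,0,1.3,190],
  [-0.0333,-0.0321,0,0,0,1.3,190],
  [-0.034,-0.0314,0,0,0,1.3,190],
  [-0.0348,-0.0306,0,0,0,1.3,190],
  [-0.0354,-0.0298,0,0,0,1.3,190],
  [-0.0361,-0.029,0,0,0,1.3,190],
  [-0.0368,-0.0281,0,0,0,1.3,190],
  [-0.0374,-0.0273,0,0,0,1.3,190],
])

```text
time_s: 15.68
eef_pos: [0.448, -0.339, 0.1605]
tcp_rot: [1.38, 2.822, 0.0]
force: [0.3, 0.5, -0.1]
width: 0.0323
grasp_force: 59.5
```

Request:
jog_arm([
  [0,0,0.02,0,0,0,190],
  [0,0,0.02,0,0,0,190],
  [0,0,0,0,0,0,190],
  [0,0,0,0,0,0,190],
])

```text
time_s: 16.18
eef_pos: [0.4483, -0.3377, 0.1212]
tcp_rot: [1.379, 2.822, -0.0]
force: [0.1, -0.2, 0.7]
width: 0.0325
grasp_force: 59.6
```

```bash
python3 - <<'E'
from h import *
s=arm.observe();m=cam("wrist",s);p,d=arm.grab_frame("wrist");np.savez("w4.npz",p=p,d=d,pos=s["eef_pos"],rv=s["tcp_rot"])
print(s["time_s"],s["eef_pos"],s["tcp_rot"],s["width"],s["grasp_force"],s["joints"],s["force"])
A=cur();print("to nest",np.linalg.inv(A)@np.r_[.4481,-.3375,.046,1])
q=p.copy();n0=np.array([.4481,-.3375]);a=np.radians(-52.1);x=np.array([np.cos(a),np.sin(a)]);y=np.array([-x[1],x[0]])
for i,j in((22,18),(22,-18),(-22,18),(-22,-18)):
    u=proj(m,np.r_[n0+x*i/1000+y*j/1000,.045][None])[0];cv2.circle(q,tuple(int(v) for v in u),2,(255,0,0),-1)
cv2.imwrite("pics/w4.png",q[:,:,::-1])
E
```

```text
16.175 [ 0.44832522 -0.33774058  0.12119048] [ 1.37870983e+00  2.82214646e+00 -2.14460788e-04] 0.03254202247448653 59.60668087005615 [ 0.20859984  0.47587943  0.48558646  1.88328467 -0.28835741  0.85088174
  1.50213537] [ 0.13199382 -0.17763694  0.66186438]
to nest [ 4.71980355e-04 -1.23397700e-04  7.53372497e-02  1.00000000e+00]
```

View pics/w4.png

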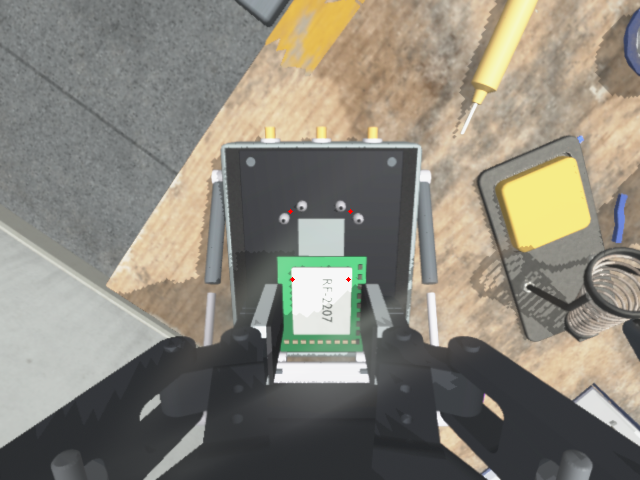

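The module is held can up with its contacts towards the hinge, at the bottom near (322,342). The front pins are at (302,206), (341,206), (284,218) and (359,218). I'll measure the offset of the pins and of the held module in the tool frame.

```bash
python3 - <<'E'
from h import *
z=np.load("w4.npz");p=z["p"];A=T(z["pos"],z["rv"]);m=cam("wrist",dict(eef_pos=z["pos"],tcp_rot=z["rv"]));Ai=np.linalg.inv(A)
g=p[195:228,275:370].mean(-1)
n,l,st,c=cv2.connectedComponentsWithStats((g>75).astype(np.uint8))
for k in range(1,n):
    if 20<st[k,4]<300:
        u=c[k]+[275,195];t=(Ai@np.r_[atz(m,[u],.049)[0],1])[:3]*1000;print("pin",u.round(1),st[k],t.round(2))
hsv=cv2.cvtColor(p,cv2.COLOR_RGB2HSV);gm=cv2.inRange(hsv,(50,110,40),(85,255,255));gm[:245]=0;gm[360:]=0
n,l,st,c=cv2.connectedComponentsWithStats(gm);k=1+np.argmax(st[1:,4]);print(st[k])
# board top edge row & left/right columns, board top plane ~2-3mm above module underside (tool z≈-3mm)
x0,y0,w,h=st[k,:4]
for lab,uv in(("FL",(x0,y0)),("FR",(x0+w,y0)),("mid",(x0+w/2,y0))):
    t=(Ai@np.r_[atz(m,[uv],A[2,3]+.003)[0],1])[:3]*1000;print(lab,uv,t.round(2))
for v in(262,270,278):
    cc=np.where(l[v]==k)[0];print(v,cc.min(),cc.max())
E
```

```text
[ 278  256   89   95 2290]
FL (np.int32(278), np.int32(256)) [ 22.18 -16.82  -3.02]
FR (np.int32(367), np.int32(256)) [22.2  18.8  -3.01]
mid (np.float64(322.5), np.int32(256)) [22.2   0.99 -3.01]
262 278 366
270 278 365
278 278 365
```

```bash
python3 - <<'E'
from h import *
z=np.load("w4.npz");p=z["p"];A=T(z["pos"],z["rv"]);m=cam("wrist",dict(eef_pos=z["pos"],tcp_rot=z["rv"]));Ai=np.linalg.inv(A)
g=p.mean(-1);print(g[200:224:2,278:310:2].astype(int))
for u0 in((302,206),(341,206),(284,218),(359,218)):
    w=np.clip(g[u0[1]-9:u0[1]+10,u0[0]-9:u0[0]+10]-70,0,None)
    if u0[1]==206:w[12:]=0
    else:w[:5]=0
    vv,uu=np.mgrid[-9:10,-9:10];u=np.array([(w*uu).sum(),(w*vv).sum()])/w.sum()+u0
    print(u.round(2),((Ai@np.r_[atz(m,[u],.050)[0],1])[:3]*1000).round(2))
E
```

```text
[[ 72  72  72  73  73  74  74  74  74  75  76 100 117  92  77  77]
 [ 72  72  72  73  74  74  74  74  74  76 129 190 203 193 120  77]
 [ 72  72  73  72  73  74  74  74  74  79 176 215 223 216 173  78]
 [ 72  73  73  73  73  74  74  74  59  96 174 152 161 218 175  80]
 [ 72  72  73  72  73  74  75  75  72  81 146  85  89 190 135  79]
 [ 72  73  73  73  74  75  75  75  75  76 104 126 138 134  84  79]
 [ 72  73  78  87  83  75  75  76  76  76  77  76  81  80  79  80]
 [ 73  92 169 192 180 108  76  76  76  76  77  78  79  79  80  81]
 [ 77 165 207 216 211 176  80  76  76  77  78  78  79  81  81  82]
 [ 92 175 212 224 220 186  84  76  77  78 103 126 127 127 128 127]
 [ 87 154  81 104 206 161  77  77  78  81 160 204 204 204 204 204]
 [ 75 107 110 131 161 100  77  78  79  82 159 205 205 204 205 205]]
[302.17 204.03] [ 28.22 -10.77  71.17]
[340.69 203.83] [28.34 11.86 71.17]
[284.37 218.25] [ 19.62 -21.47  71.17]
[358.44 218.37] [19.57 22.54 71.18]
```

Request:
jog_arm([
  [0.0008,-0.0002,0.02,0,0,0,190],
  [0,0,0.02,0,0,0,190],
  [0,0,0.015,0,0,0,190],
  [0,0,0,0,0,0,190],
  [0,0,0,0,0,0,190],
])

```text
time_s: 16.85
eef_pos: [0.4477, -0.3374, 0.0662]
tcp_rot: [1.379, 2.822, -0.0]
force: [0.5, -0.7, -0.2]
width: 0.0323
grasp_force: 59.6
```

```bash
python3 - <<'E'
from h import *
s=arm.observe();A=cur();m=cam("wrist",s);p,d=arm.grab_frame("wrist");Ai=np.linalg.inv(A)
print(s["time_s"],s["eef_pos"],s["tcp_rot"],s["force"],s["width"])
hsv=cv2.cvtColor(p,cv2.COLOR_RGB2HSV);gm=cv2.inRange(hsv,(50,110,40),(85,255,255));gm[:235]=0;gm[370:]=0
n,l,st,c=cv2.connectedComponentsWithStats(gm);k=1+np.argmax(st[1:,4]);print(st[k]);x0,y0,w,h=st[k,:4]
for v in(y0+5,y0+15,y0+25):
    cc=np.where(l[v]==k)[0];print(v,cc.min(),cc.max())
print("module front mid",((Ai@np.r_[atz(m,[(x0+w/2-.5,y0-.5)],A[2,3]+.003)[0],1])[:3]*1000).round(2))
u=proj(m,(A@np.c_[[[.026,-.0115],[.026,.0115],[.0185,-.022],[.0185,.022]],np.full(4,A[2,3]-.0525),np.ones(4)].T).T[:,:3]);print("pin tops expected if aligned",u.round(1))
cv2.imwrite("pics/w5.png",cv2.resize(p[180:340,240:400],None,fx=3.5,fy=3.5,interpolation=2)[:,:,::-1])
E
```

```text
16.85 [ 0.44773916 -0.33737839  0.06616685] [ 1.37875247e+00  2.82189277e+00 -3.21846845e-04] [ 0.52731288 -0.70499886 -0.24782121] 0.03232271222912241
[ 278  256   89   96 2380]
261 278 366
271 278 365
281 278 365
module front mid [22.41  0.79 -3.02]
pin tops expected if aligned [[294.  235.1]
 [346.3 235.2]
 [270.9 251.3]
 [369.5 251.3]]
```

View pics/w5.png

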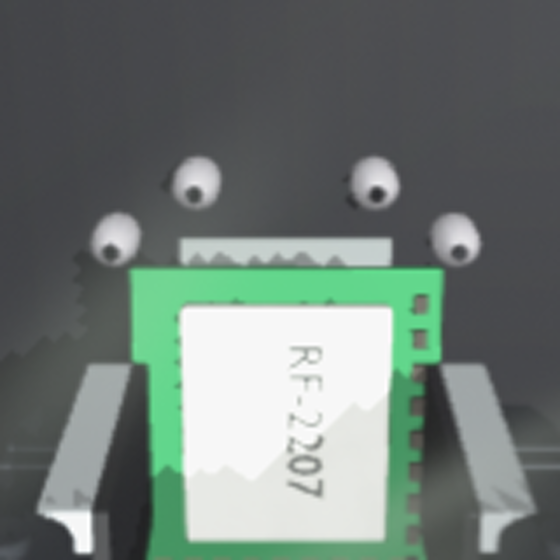

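The pin tips sit symmetrically round the module at crop (194,194), (376,194), (110,252) and (458,252). The module needs about -0.4 mm in tool x and -0.3 mm in tool y, then it can go down.

Request:
jog_arm([
  [-0.0004,-0.0003,0.004,0,0,0,190],
  [0,0,0.004,0,0,0,190],
  [0,0,0.004,0,0,0,190],
  [0,0,0.004,0,0,0,190],
  [0,0,0.003,0,0,0,190],
  [0,0,0,0,0,0,190],
])

```text
time_s: 17.65
eef_pos: [0.4474, -0.3376, 0.0463]
tcp_rot: [-1.379, -2.823, 0.0]
force: [0.4, -0.0, 0.1]
width: 0.032
grasp_force: 59.7
```

Request:
jog_arm([
  [0,0,0.0007,0,0,0,190],
  [0,0,0,0,0,0,190],
  [0,0,0,0,0,0,125],
  [0,0,0,0,0,0,125],
  [0,0,-0.008,0,0,0,125],
  [0,0,-0.03,0,0,0,125],
  [0,0,-0.04,0,0,0,125],
  [0,0,0,0,0,0,125],
])

```text
time_s: 18.65
eef_pos: [0.4487, -0.3385, 0.1268]
tcp_rot: [1.377, 2.818, -0.0]
force: [0.7, -0.2, -0.0]
width: 0.0435
grasp_force: 0.0
```

```bash
python3 - <<'E'
from h import *
s=arm.observe();A=cur();m=cam("wrist",s);p,d=arm.grab_frame("wrist")
print(s["time_s"],s["eef_pos"],s["force"],s["width"],s["joints"])
P=cloud(m,d);n0=np.array([.4479,-.3374]);a=np.radians(-52.1);x=np.array([np.cos(a),np.sin(a)]);y=np.array([-x[1],x[0]])
bx=(P[...,:2]-n0)@x*1000;by=(P[...,:2]-n0)@y*1000
k=(abs(bx)<12)&(abs(by)<10);Z=P[k];C=np.c_[bx[k],by[k],np.ones(k.sum())];print("plane",np.linalg.lstsq(C,Z[:,2]*1000,rcond=None)[0],np.median(Z[:,2]))
k=(abs(bx)<45)&(abs(by)>32)&(abs(by)<50);print("deck z",np.nanmedian(P[k][:,2]))
hsv=cv2.cvtColor(p,cv2.COLOR_RGB2HSV);gm=cv2.inRange(hsv,(50,110,30),(85,255,255))
n,l,st,c=cv2.connectedComponentsWithStats(gm);j=1+np.argmax(st[1:,4]);x0,y0,w,h=st[j,:4];print(st[j])
pts=np.argwhere(l==j)[:,::-1];Q=atz(m,pts,.048);r=cv2.minAreaRect(Q[:,:2].astype(np.float32)*1000);print(r)
cx=x0+w//2;cy=y0+h//2
c=p[max(cy-80,0):cy+80,max(cx-100,0):cx+100];cv2.imwrite("pics/w6.png",cv2.resize(c,None,fx=3.5,fy=3.5,interpolation=2)[:,:,::-1])
E
```

```text
18.65 [ 0.44868537 -0.33851168  0.12681387] [ 0.65125539 -0.22614092 -0.01378592] 0.04354643342363062 [ 0.20402625  0.46754293  0.49211727  1.8811607  -0.28648427  0.8575129
  1.50151867]
plane [-1.02478723e+01  1.90040283e-02  9.90216052e+01] 0.21035455125073232
deck z 0.18542508734115587
[ 291  209   60   68 1581]
((448.03033447265625, -337.5248107910156), (36.207611083984375, 44.146240234375), 37.8914909362793)
```

View pics/w6.png

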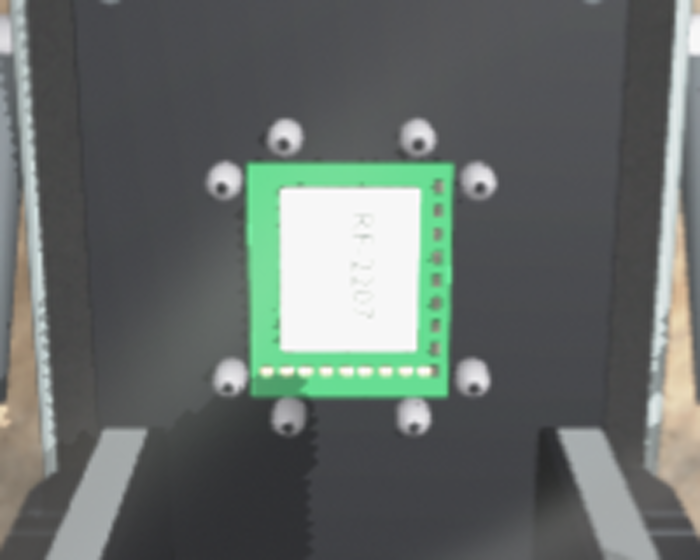

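The module lies square between all eight pins, can up, contacts towards the hinge; it measures 36.2 x 44.1 mm at deck level. Next I locate the handle bar at the stop and plan the approach from above.

```bash
python3 - <<'E'
from h import *
z=np.load("top2.npz");m=cam("top");P=cloud(m,z["d"]);b=bar(1.75,0);print("bar pred",b)
Y=np.array([-BX[1],BX[0]]);r=P[...,:2]-b[:2];bx=r@BX*1000;by=r@Y*1000
k=(abs(by)<28)&(abs(bx)<25)&(P[...,2]>.2)&(P[...,2]<.25);print(k.sum(),np.percentile(bx[k],[5,50,95]),np.percentile(P[k][:,2],[5,50,95]))
A=cur();U=A.copy();U[2,3]=.31
line(A,U,4,125);line(U,down(b[0],b[1],.30,-52.2),10,150)
E
```

```text
bar pred [ 0.51732143 -0.4266937   0.22202682]
227 [-4.63924987 -1.12795705  3.76816975] [0.22227912 0.22562403 0.22779473]
[[-0.0001, 0.0001, -0.0462, -0.0, -0.0, -0.0, 125], [-0.0001, 0.0001, -0.0462, -0.0, -0.0, -0.0, 125], [-0.0001, 0.0001, -0.0462, -0.0, -0.0, -0.0, 125], [-0.0001, 0.0001, -0.0462, -0.0, -0.0, -0.0, 125]]
[[-0.0113, -0.0, 0.001, 0.02, 0.0, 9.01, 150], [-0.0111, 0.0018, 0.001, 0.02, 0.0, 9.01, 150], [-0.0107, 0.0035, 0.001, 0.02, 0.0, 9.01, 150], [-0.01, 0.0051, 0.001, 0.02, 0.0, 9.01, 150], [-0.0091, 0.0066, 0.001, 0.02, 0.0, 9.01, 150], [-0.008, 0.008, 0.001, 0.02, 0.0, 9.01, 150], [-0.0066, 0.0091, 0.001, 0.02, 0.0, 9.01, 150], [-0.0051, 0.01, 0.001, 0.02, 0.0, 9.01, 150], [-0.0035, 0.0107, 0.001, 0.02, 0.0, 9.01, 150], [-0.0017, 0.0111, 0.001, 0.02, 0.0, 9.01, 150]]
```

Request:
jog_arm([
  [0,0,-0.0462,0,0,0,125],
  [0,0,-0.0462,0,0,0,125],
  [0,0,-0.0462,0,0,0,125],
  [0,0,-0.0462,0,0,0,125],
])

```text
time_s: 19.2
eef_pos: [0.4471, -0.3372, 0.3094]
tcp_rot: [-1.379, -2.822, 0.0]
force: [0.5, 0.4, -0.4]
width: 0.0435
grasp_force: 0.0
```

Request:
jog_arm([
  [-0.0113,0,0.001,0,0,9.01,150],
  [-0.0111,0.0018,0.001,0,0,9.01,150],
  [-0.0107,0.0035,0.001,0,0,9.01,150],
  [-0.01,0.0051,0.001,0,0,9.01,150],
  [-0.0091,0.0066,0.001,0,0,9.01,150],
  [-0.008,0.008,0.001,0,0,9.01,150],
  [-0.0066,0.0091,0.001,0,0,9.01,150],
  [-0.0051,0.01,0.001,0,0,9.01,150],
  [-0.0035,0.0107,0.001,0,0,9.01,150],
  [-0.0017,0.0111,0.001,0,0,9.01,150],
])

```text
time_s: 20.45
eef_pos: [0.5167, -0.4264, 0.2976]
tcp_rot: [-2.974, -1.01, 0.001]
force: [-0.4, 0.2, 1.0]
width: 0.0353
grasp_force: 0.0
```

Request:
jog_arm([
  [0,0,0,0,0,0,150],
  [0,0,0,0,0,0,150],
])

```text
time_s: 20.7
eef_pos: [0.5163, -0.4261, 0.2981]
tcp_rot: [-2.97, -1.023, 0.001]
force: [0.6, -0.2, 0.1]
width: 0.0349
grasp_force: 0.0
```

```bash
python3 - <<'E'
from h import *
A=cur();b=bar(1.75,0);s=arm.observe();print(s["time_s"],s["width"],s["joints"],A[:3,3]);B=down(b[0],b[1],b[2]-.0115,-52.2);D=np.linalg.inv(A)@B
print(D[:3,3],np.degrees(R.from_matrix(D[:3,:3]).as_rotvec()))
m=cam("wrist",s);p,d=arm.grab_frame("wrist");P=cloud(m,d);Y=np.array([-BX[1],BX[0]]);r=P[...,:2]-b[:2];bx=r@BX*1000;by=r@Y*1000
k=(abs(by)<40)&(abs(bx)<25)&(P[...,2]>.2)&(P[...,2]<.24);print(k.sum(),k.sum() and (np.percentile(bx[k],[5,50,95]),np.percentile(P[k][:,2],[5,50,95]),np.percentile(by[k],[1,99])))
E
```

```text
20.7 0.0348984888131316 [ 0.09789711  0.57111399  0.8463024   1.4312954  -0.42947907  1.33130645
  0.05927919] [ 0.51631101 -0.42606744  0.29812339]
[0.00044024 0.00117144 0.08759569] [-0.03639325  0.01970644  0.22234867]
2055 (array([-4.56039918, -0.08826777,  4.5562062 ]), array([0.22346746, 0.22661614, 0.22816172]), array([-39.21339685,  39.52160542]))
```

Request:
jog_arm([
  [0.0004,0.0012,0.02,0,0,0.2,150],
  [0,0,0.02,0,0,0,150],
  [0,0,0.02,0,0,0,150],
  [0,0,0.017,0,0,0,150],
  [0,0,0.01,0,0,0,150],
  [0,0,0,0,0,0,150],
  [0,0,0,0,0,0,255],
  [0,0,0,0,0,0,255],
  [0,0,0,0,0,0,255],
  [0,0,0,0,0,0,255],
])

```text
time_s: 22.0
eef_pos: [0.5175, -0.4269, 0.2124]
tcp_rot: [-2.974, -1.013, -0.001]
force: [-4.0, 5.2, 6.3]
width: 0.0074
grasp_force: 58.7
```

```bash
python3 - <<'E'
from h import *
A=cur();s=arm.observe();b=bar(1.75,0);print(s["force"],s["width"],A[:3,3],"d",np.linalg.inv(A)@np.r_[b,1])
off=b[2]-A[2,3]
arc(A,1.75,.80,30,off,255)
E
```

```text
[-4.03652883  5.21706655  6.26279851] 0.007397275257344036 [ 0.5175309  -0.42691102  0.21241783] d [-2.86567155e-05 -3.00488780e-04 -9.60899740e-03  1.00000000e+00]
[[-0.0, -0.0057, -0.0011, -0.0, -0.03, -0.17, 255], [0.0, -0.0055, -0.0009, 0.0, 0.0, -0.0, 255], [-0.0, -0.0055, -0.0007, 0.0, 0.0, -0.0, 255], [0.0, -0.0055, -0.0006, 0.0, 0.0, -0.0, 255], [-0.0, -0.0055, -0.0004, 0.0, 0.0, -0.0, 255], [-0.0, -0.0055, -0.0002, 0.0, 0.0, -0.0, 255], [0.0, -0.0055, -0.0, 0.0, 0.0, -0.0, 255], [-0.0, -0.0055, 0.0001, 0.0, 0.0, -0.0, 255], [0.0, -0.0055, 0.0003, 0.0, 0.0, -0.0, 255], [-0.0, -0.0055, 0.0005, 0.0, 0.0, -0.0, 255], [-0.0, -0.0055, 0.0007, 0.0, 0.0, -0.0, 255], [0.0, -0.0055, 0.0008, 0.0, 0.0, -0.0, 255], [-0.0, -0.0054, 0.001, 0.0, 0.0, -0.0, 255], [-0.0, -0.0054, 0.0012, 0.0, 0.0, -0.0, 255], [0.0, -0.0054, 0.0013, 0.0, 0.0, -0.0, 255], [-0.0, -0.0053, 0.0015, 0.0, 0.0, -0.0, 255], [-0.0, -0.0053, 0.0017, 0.0, 0.0, -0.0, 255], [0.0, -0.0052, 0.0019, 0.0, 0.0, -0.0, 255], [-0.0, -0.0052, 0.002, 0.0, 0.0, -0.0, 255], [0.0, -0.0051, 0.0022, 0.0, 0.0, -0.0, 255], [0.0, -0.005, 0.0023, 0.0, 0.0, -0.0, 255], [-0.0, -0.0049, 0.0025, 0.0, 0.0, -0.0, 255], [-0.0, -0.0049, 0.0027, 0.0, 0.0, -0.0, 255], [0.0, -0.0048, 0.0028, 0.0, 0.0, -0.0, 255], [0.0, -0.0047, 0.003, 0.0, 0.0, -0.0, 255], [-0.0, -0.0046, 0.0031, 0.0, 0.0, -0.0, 255], [-0.0, -0.0045, 0.0032, 0.0, 0.0, -0.0, 255], [-0.0, -0.0044, 0.0034, 0.0, 0.0, -0.0, 255], [0.0, -0.0043, 0.0035, 0.0, 0.0, -0.0, 255], [0.0, -0.0042, 0.0037, 0.0, 0.0, -0.0, 255]]
```

Request:
jog_arm([
  [0,-0.0055,-0.0011,0,0,0,255],
  [0,-0.0055,-0.0009,0,0,0,255],
  [0,-0.0055,-0.0007,0,0,0,255],
  [0,-0.0055,-0.0006,0,0,0,255],
  [0,-0.0055,-0.0004,0,0,0,255],
  [0,-0.0055,-0.0002,0,0,0,255],
  [0,-0.0055,0,0,0,0,255],
  [0,-0.0055,0.0001,0,0,0,255],
  [0,-0.0055,0.0003,0,0,0,255],
  [0,-0.0055,0.0005,0,0,0,255],
])

```text
time_s: 23.25
eef_pos: [0.4841, -0.3838, 0.2154]
tcp_rot: [2.972, 1.012, 0.001]
force: [0.4, -4.1, 9.0]
width: 0.0073
grasp_force: 62.7
```

Request:
jog_arm([
  [0,-0.0055,0.0007,0,0,0,255],
  [0,-0.0055,0.0008,0,0,0,255],
  [0,-0.0054,0.001,0,0,0,255],
  [0,-0.0054,0.0012,0,0,0,255],
  [0,-0.0054,0.0013,0,0,0,255],
  [0,-0.0053,0.0015,0,0,0,255],
])

```text
time_s: 24.0
eef_pos: [0.4637, -0.3576, 0.2078]
tcp_rot: [2.974, 1.013, -0.001]
force: [-0.4, -5.0, -3.6]
width: 0.0074
grasp_force: 63.1
```

Forces are small. I continue down.

Request:
jog_arm([
  [0,-0.0053,0.0017,0,0,0,255],
  [0,-0.0052,0.0019,0,0,0,255],
  [0,-0.0052,0.002,0,0,0,255],
  [0,-0.0051,0.0022,0,0,0,255],
  [0,-0.005,0.0023,0,0,0,255],
  [0,-0.0049,0.0025,0,0,0,255],
  [0,-0.0049,0.0027,0,0,0,255],
  [0,-0.0048,0.0028,0,0,0,255],
])

```text
time_s: 25.0
eef_pos: [0.4393, -0.3253, 0.19]
tcp_rot: [-2.973, -1.013, -0.0]
force: [-3.9, -1.3, 5.7]
width: 0.0074
grasp_force: 63.3
```

```bash
cat >> h.py <<'E'
def lidangle(s,off):
    v=s["eef_pos"];hx=(v[:2]-HG)@BX;h=v[2]+off-.051;return np.arctan2(h,-hx)-PHI,np.hypot(h,hx)
E
python3 - <<'E'
from h import *
s=arm.observe();print(s["force"],s["joints"])
t,r=lidangle(s,.0096);print(t,r)
arc(cur(),t,.805,6,bar(t,0)[2]-s["eef_pos"][2],255)
E
```

```text
[-3.89997515 -1.2550067   5.70750536] [-0.0996629   0.44128637  0.86966814  1.87355693 -0.39605374  1.00971136
  0.02495799]
0.9875678659860898 0.17415132297971467
[[-0.0005, -0.0049, 0.0028, -0.03, -0.01, -0.18, 255], [-0.0, -0.0044, 0.003, 0.0, 0.0, -0.0, 255], [-0.0, -0.0043, 0.0031, 0.0, 0.0, -0.0, 255], [0.0, -0.0042, 0.0032, 0.0, 0.0, -0.0, 255], [0.0, -0.0041, 0.0034, 0.0, 0.0, -0.0, 255], [-0.0, -0.004, 0.0035, 0.0, 0.0, -0.0, 255]]
```

Request:
jog_arm([
  [0,-0.0045,0.0028,0,0,0,255],
  [0,-0.0044,0.003,0,0,0,255],
  [0,-0.0043,0.0031,0,0,0,255],
  [0,-0.0042,0.0032,0,0,0,255],
  [0,-0.0041,0.0034,0,0,0,255],
  [0,-0.004,0.0035,0,0,0,255],
  [0,0,0,0,0,0,255],
  [0,0,0,0,0,0,255],
])

```text
time_s: 26.0
eef_pos: [0.4242, -0.3054, 0.171]
tcp_rot: [-2.974, -1.013, -0.0]
force: [-0.2, 1.4, 2.9]
width: 0.0078
grasp_force: 63.9
```

```bash
python3 - <<'E'
from h import *
s=arm.observe();print(s["time_s"],s["force"],s["eef_pos"],s["width"],s["grasp_force"]);print(lidangle(s,.0096))
for n in("scene","top"):
    m=cam(n);p,d=arm.grab_frame(n);P=cloud(m,d);Y=np.array([-BX[1],BX[0]])
    r=P[...,:2]-HG;bx=-(r@BX);by=r@Y;k=(abs(by)<.055)&(bx>-.02)&(bx<.11)&(P[...,2]>.06)&(P[...,2]<.19)
    k&=(P.shape[0]>0)
    X=bx[k];Z=P[k][:,2]-.051
    # RANSAC line for lid top (slope=tan theta)
    best=(0,0);rng=np.random.default_rng(0)
    for _ in range(500):
        i,j=rng.integers(0,len(X),2)
        if abs(X[i]-X[j])<.02:continue
        a=(Z[i]-Z[j])/(X[i]-X[j]);c=Z[i]-a*X[i];q=abs(Z-a*X-c)/np.hypot(1,a)<.002
        if q.sum()>best[0]:best=(q.sum(),q)
    q=best[1];a,c=np.polyfit(X[q],Z[q],1);print(n,len(X),best[0],"theta",np.arctan(a),"offset",c/np.hypot(1,a))
    if n=="scene":cv2.imwrite("pics/s9.png",p[150:400,200:500][:,:,::-1].repeat(2,0).repeat(2,1))
E
```

```text
26.0 [-0.22690195  1.39639617  2.91567724] [ 0.42415255 -0.30542622  0.17102799] 0.00775267702649911 63.93203616142273
(np.float64(0.8071940724805702), np.float64(0.1738492361790548))
scene 2916 2245 theta 0.8015604090075784 offset 0.0237192943456101
top 829 592 theta 0.8061929321945839 offset 0.021667707149235525
```

View pics/s9.png

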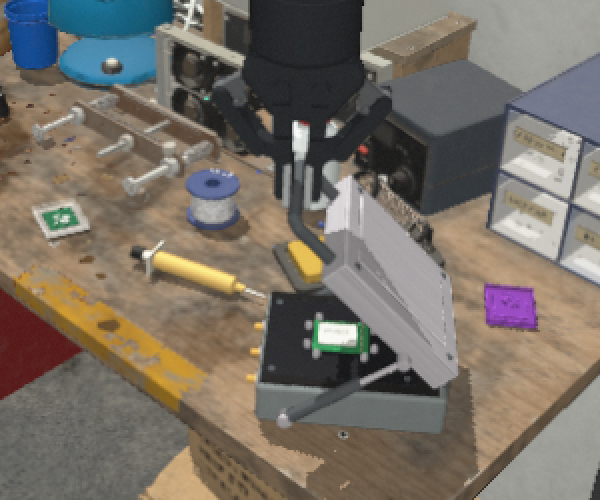

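The lid is held at about 0.805 rad, roughly 3.7° below balance. That figure comes from the arm pose, and both cameras agree. The module is in the nest at (340,337), and the other things show where they were. I hand the job in.

```bash
python3 -c "
from rig import arm
print(arm.finish_job())"
```

```text
the job is handed in; nothing more can be done
None
```

The job is handed in at about 26 s: the module is seated in the nest, can up with its contacts towards the hinge, and the lid is held by its handle at about 0.805 rad, roughly 4° below balance.

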